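# Set out 200 mm on an aluminium profile with a spring tape and lock it

### The arm

A 6-joint arm with a two-finger parallel gripper is mounted at the origin on a cart in front of the work surface, level with it; the furniture and walls round the work are solid. World frame = base frame: x ahead of the robot, y to its left, z up, the work surface at z = 0. Lengths are in mm, angles in degrees, forces in N, time in s.
With the tool pointing down it reaches from about 350 to 850 mm from the base axis. Payload 8.1 kg.
Tool frame: the origin (TCP) lies at the very end of the fingers, on their centre line; the grasp point (between the pads) lies 19 mm behind it (r.grip_point_offset is the distance from the TCP to the grasp point, in mm); z points along the fingers, y is the line along which they close (so a half turn about z gives the same grasp; the last joint's range is limited). The gripper opens to 85 mm and grips with 20 to 120 N. Pads are 22 mm wide; open, the fingers measure 114 mm over their backs; the gripper's body (76 mm by 85 mm) begins 54 mm behind the grasp point. The pads swing forward as they close: fully open they stand 13 mm farther back than shut.
Start: joints at [-68.262, 7.471, 85.268, -0, 87.261, -4.893], TCP at [268.966, -536.342, 231.292] pointing down, gripper open.
Joint ranges: [-169.43, 169.43], [-51.17, 129.36], [1.28, 143.12], [-76.62, 256.62], [0, 156.53], [-152.29, 152.29]. Speed limits (degrees/s): [136.94, 136.94, 159.86, 180, 180, 180].

### API

Orientations are given as [roll, pitch, yaw] about the fixed x, y, z axes, in that order (R = Rz(yaw) Ry(pitch) Rx(roll)).
In Python, from bench import status, eyes, r gives the robot as it stands.
- The arm moves only by the shell command python3 -m handwheel 'ROWS' [FORCE]. ROWS is a JSON object whose one key "series" holds a list that holds one entry, the list of rows, each a list of 7 numbers: the shift along the tool's x, y, z in cm, then the turn, a rotation vector about the tool's x, y, z in rad, then the opening, from 0 (shut) to 1 (fully open). In form: {"series": [[[tx, ty, tz, rx, ry, rz, claw], ...]]}. A call has 1 to 12 rows; each row is the pose to reach, as a shift and turn from the pose commanded when the call began, along the tool's axes at that moment; what a row does not reach only later rows make up. A row lasts 1/8 s, in which the tool goes at most 62.5 mm and 10.7 degrees, less where a joint would pass 70% of its speed; a pose out of reach is approached as far as the arm can. A call with a gripper value outside its range is refused whole. The fingers move at their own pace and stop on an object; FORCE is the grip in N (left out, the last holds). Time passes only in rows, so rows that repeat a pose let the fingers close. It gives the time, the measured TCP pose, the force, the opening and the grip force at its end, in the units of the state.
- status.sense(): the state, without advancing time (a new reading comes with each control period).
- eyes.snapshot(name): name is "scene" or "top"; returns a dict with "img" (420x560x3 uint8, red, green, blue), "mtx" (3x3 intrinsics, pixels), "k1" (the pictures are not rectified: a ray, as slopes to the right and down, at radius r is drawn at 1 + k1 r^2 times it, then the intrinsics apply), "R" (3x3) and "t" (3): a world point X has camera coordinates R X + t. Camera axes: x right, y down, z forward; pixel columns grow to the right and rows downward; lengths in mm; the calibration is good to about 2 mm. A picture is of the moment at which its call begins. There is no depth.
- r.hand_in(): hands the job in; it is judged then, once.
The state is a dict: "time": time; "joint_pos": joint angles; "qd": joint speeds; "joint_efforts": joint torques, N m; "tool_pos": TCP position; "tcp_rot": TCP orientation; "ft_force": force on the tool from outside, world axes, zero at the start; "wrist_torque": the same for the moment, N m; "finger_gap": finger opening in mm; "grip_force": force on a finger pad.
Only numpy, scipy, OpenCV 4.12 (cv2) and the standard library are available. Lean on these libraries where they do the work, as an engineer would, in place of code of your own. Each camera call takes 0.05 s, during which the arm holds its last target. There are 200 camera calls.

### The job

Set out 200 mm on the aluminium profile with the pocket tape measure: hook the end of its blade over the profile's bare sawn end, draw the case back along the top of the profile against the spring until 200 mm of blade shows between the hook and the mouth of the case, and push the red thumb lock fully down before letting go. Leave the locked tape standing upright on the profile, still hooked, with 200 mm showing. Handle it gently: do not drag the profile, do not force the hook or the lock, and leave the other things on the table where they are.

Things in the scene. Friction and masses are not known exactly. Their poses are not given: they have to be found in the camera images.
- profile: Slotted aluminium profile, 80 mm wide, 40 mm high, about 1.4 kg, loose on the table; slides if pushed or pulled with over about 6 N. Origin on its underside, 154 mm from the outer face of the black cap on its right end, midway across; x along it towards the bare sawn end, z up. It was sawn to an unmeasured length: the sawn end lies 180 to 220 mm along x from here; find it by feel or by eye.
- cap_end (a point): Middle of the upper edge of the outer face of the profile's black plastic end cap (its right end). The flat top of the profile is at this height. x points along the profile towards the sawn end.
- tape: Yellow and black pocket tape measure, upright, 0.42 kg. Case 60 mm long (x), 32 mm thick (y; 37 mm over the belt clip on its -y side), 68 mm high. Origin at the centre of its underside, z up, x forward out of the mouth. Front and back faces are flat and upright; above the lock tab (42 to 64 mm up) a finger has room on the front face, so it can be gripped lengthwise from above (60 mm) or across.
- mouth (a point): Lower edge of the case's front face, midway across (30 mm ahead of the tape's origin). The yellow blade, 19 mm wide, leaves the front face 9 mm above it. The spring pulls with 3.6 N (in) to 4.3 N (200 mm out). That beats the case's friction on the profile (about 2.5 N): let go unlocked, it runs to the hook; so something (say a finger in front of it) must hold it back while the lock goes down.
- tape_blade (a joint): Reading of the tape, m: blade drawn out between the front face of the case and the inner face of the hook; 0 when retracted (hook at the mouth), at most 0.3.
- hook (a point): Middle of the lower edge of the inner face of the steel hook on the blade's tip (20 mm wide, 2 mm thick); this face looks back at the case and bears on the profile's end. The blade is springy: with the tape in the air the hook droops until this edge is about 5 mm below the case's underside; standing on a flat surface it is pushed up level (about 1 N).
- tape_lock (a joint): Travel of the red thumb lock, m: 0 up, unlocked (may start up to 1 mm down); 0.010 fully down at its stop, blade braked. Slides straight down the front face of the case, stays where it is left, takes about 5 N to move and 8 N at the stop, plus the finger's own rubbing on the case (12 to 18 N felt).
- lock_top (a point): Middle of the top of the red thumb lock tab: 20 mm wide, stands 9 mm out of the case's front face (centre 34.5 mm ahead of the tape's origin). Its top is 40 mm above the case's underside when up, 30 mm when fully down.
- calliper: Metal calliper lying on the table to the right; bystander.
- box_cutter: Red box cutter lying on the table; bystander.
- usb_stick: Small green USB stick lying on the table to the left; bystander.

How it is judged (in metres and radians):
On the way, in this order (a step that is already met when the one before it is completed fails the run):
1. the hook is caught on the sawn end under the spring's pull, and at least 30 mm of blade is drawn out (value of joint tape_blade above 0.03 m and contact force between tape and profile above 1.5 N and z of hook in the frame of profile below 0.0395 m and x of hook in the frame of profile above 0.175 m), for 0.2 s.
2. about 200 mm of blade is out (190 to 210 mm), still hooked, and the thumb lock is fully down (value of joint tape_blade between 0.19 and 0.21 m and z of hook in the frame of profile below 0.0395 m and value of joint tape_lock above 0.0085 m), for 0.1 s.
At the end, for the whole second after the job is handed in: 200 mm (within 5 mm) of blade is out, the thumb lock is down (at least 8.5 of its 10 mm), the hook hangs behind the profile's sawn end, and the case stands upright and still on top of the profile (value of joint tape_blade between 0.195 and 0.205 m and value of joint tape_lock above 0.0085 m and z of hook in the frame of profile below 0.0395 m and x of hook in the frame of profile between 0.175 and 0.227 m and y of hook in the frame of profile between -0.04 and 0.04 m and z of tape in the frame of profile between 0.036 and 0.044 m and angle between tape's own z axis and vertical below 0.1 rad and linear speed of tape below 0.01 m/s); the robot touches nothing.
It fails at once if the profile is dragged or pushed more than 12 mm (distance of profile from where it was at the start of the episode above 0.012 m).
It fails at once if the thumb lock is pressed with more than 30 N (contact force between the fingers and tape_lock_c0 above 30 N).
It fails at once if the tape is forced against the profile with more than 30 N (contact force between tape and profile above 30 N).
It fails at once if the calliper, box cutter or USB stick is disturbed by more than 15 mm (distance of any of calliper, box_cutter, usb_stick from where it was at the start of the episode above 0.015 m).
It also fails if it takes over 54 s, if anything falls off the work surface, if the arm or the gripper's body presses on something with over 40 N, if the wrist force passes 120 N, or if a joint passes its speed limit or range.

## Working session

There is one attempt and no reset: what is moved stays moved. The work goes in short steps, Python scripts to look and compute and a shell command to move; the robot and the scene stay as the last step left them, time stands still between calls to the robot, and variables do not carry over. Pictures are saved under pics/ and viewed, at most 10 in all, crops included, and the job is handed in when it is done.

```bash
ls; mkdir -p pics; python3 - <<'E'
from bench import status,eyes,r
import cv2,json,numpy as np
print(status.sense())
for n in("scene","top"):
    s=eyes.snapshot(n);cv2.imwrite(f"pics/{n}0.png",cv2.cvtColor(s["img"],cv2.COLOR_RGB2BGR))
    print(n,s["mtx"],s["k1"],s["R"],s["t"])
E
```

```text
pics
{'time': 0.0, 'joint_pos': array([-6.82627382e+01,  7.51537962e+00,  8.53282231e+01, -2.76323768e-05,
        8.72610672e+01, -4.89440675e+00]), 'qd': array([ 0.07806221,  0.01666203, -0.04022915,  0.01118529,  0.01885628,
       -0.01928689]), 'joint_efforts': array([-2.73821410e-03, -5.69399822e+01, -5.00557530e+01, -8.07604338e-04,
        1.48980855e-02, -3.53140672e-05]), 'tool_pos': array([ 268.75920821, -535.83888628,  230.25171658]), 'tcp_rot': array([-1.79895709e+02, -8.90289438e-03,  2.66316618e+01]), 'ft_force': array([ 0.60094892,  0.10819217, -0.05823782]), 'wrist_torque': array([ 0.01197845,  0.03902306, -0.05068998]), 'grip_force': 0.0, 'finger_gap': 85.19450767876066}
scene [[420.48120261   0.         275.41482304]
 [  0.         420.48120261 208.16335949]
 [  0.           0.           1.        ]] -0.036616594117625766 [[-0.60537969 -0.79584482 -0.012102  ]
 [-0.57858472  0.45045487 -0.67994862]
 [ 0.54658499 -0.40462506 -0.73315988]] [490.84484559 278.06489437 854.9714421 ]
top [[495.66655803   0.         287.26098437]
 [  0.         495.66655803 208.00149631]
 [  0.           0.           1.        ]] 0.04490167620680427 [[ 0.00487142 -0.99996428 -0.00690692]
 [-0.98179433 -0.00347113 -0.18991539]
 [ 0.18988463  0.00770634 -0.98177617]] [194.70972682 574.6498376  998.88077478]
```

View pics/scene0.png

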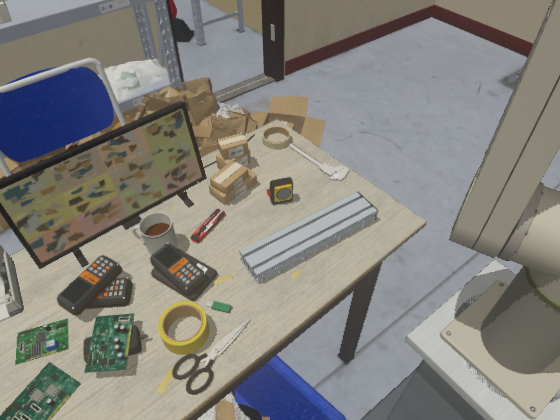

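View pics/top0.png

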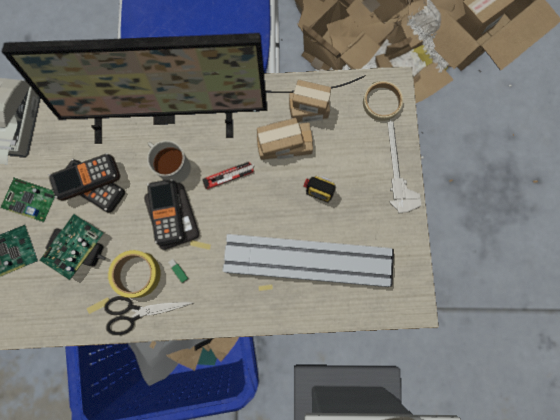

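The scene view shows the tape at (281,191), the profile from (377,205) to (245,262), the cutter at (208,225) and the USB stick at (221,307). In the top view the tape is at (320,189) with its red lock on the left at (307,185). The profile runs from the cap at (392,267) to the sawn end at (226,255). I'll zoom in.

```bash
cat > h.py <<'E'
import numpy as np,cv2
from bench import status,eyes,r
def ray(s,u,v):
    K=s["mtx"];d=np.array([(u-K[0,2])/K[0,0],(v-K[1,2])/K[1,1]]);p=d.copy()
    for _ in range(20): p=d/(1+s["k1"]*(p@p))
    R=np.array(s["R"]);return -R.T@np.array(s["t"]),R.T@np.array([*p,1])
def onz(s,u,v,z):
    c,d=ray(s,u,v);return c+d*(z-c[2])/d[2]
def two(s1,p1,s2,p2):
    c1,d1=ray(s1,*p1);c2,d2=ray(s2,*p2)
    a=np.linalg.lstsq(np.c_[d1,-d2],c2-c1,rcond=None)[0]
    A,B=c1+a[0]*d1,c2+a[1]*d2;return (A+B)/2,np.linalg.norm(A-B)
def proj(s,X):
    c=np.array(s["R"])@X+np.array(s["t"]);p=c[:2]/c[2];p=p*(1+s["k1"]*(p@p));K=s["mtx"]
    return np.array([K[0,0]*p[0]+K[0,2],K[1,1]*p[1]+K[1,2]])
E
python3 - <<'E'
import cv2,numpy as np
t=cv2.imread("pics/top0.png");s=cv2.imread("pics/scene0.png")
f=lambda i,x,y,w,h,k:cv2.resize(i[y:y+h,x:x+w],(w*k,h*k),interpolation=cv2.INTER_NEAREST)
A=np.zeros((600,800,3),np.uint8)
A[:300,:400]=f(t,295,170,50,38,8)[:300,:400]if 0 else cv2.resize(t[170:207,295:345],(400,300),interpolation=cv2.INTER_NEAREST)
A[:300,400:]=cv2.resize(s[172:209,256:306],(400,300),interpolation=cv2.INTER_NEAREST)
A[300:,:800]=cv2.resize(t[225:300,210:410],(800,300),interpolation=cv2.INTER_NEAREST)
cv2.imwrite("pics/c1.png",A)
E
```

```text
(no output)
```

View pics/c1.png

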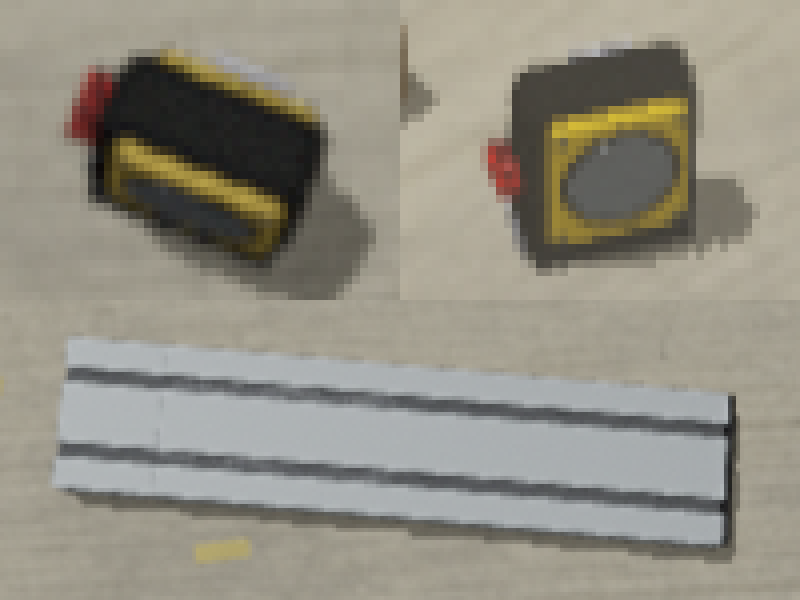

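The crops show the case top with its red tab on the left, and the belt clip on the far side. All four profile corners are clear: crop (68,338), (53,488), (735,396) and (728,547). Next I'll turn these into positions.

```bash
python3 - <<'E'
from h import *
T=eyes.snapshot("top");S=eyes.snapshot("scene")
def cr(p,x0,y0,kx,ky): return ((p[0]+.5)/kx-.5+x0,(p[1]+.5)/ky-.5+y0)
# profile
P=[onz(T,*cr((a,b-300),210,225,4,4),40) for a,b in[(68,338),(53,488),(735,396),(728,547)]]
for p in P: print(p.round(1))
sm=(P[0]+P[1])/2;cm=(P[2]+P[3])/2;d=sm-cm
print("sawn",sm,"cap",cm,"len",np.linalg.norm(d),"yaw",np.degrees(np.arctan2(d[1],d[0])),"w",np.linalg.norm(P[0]-P[1]),np.linalg.norm(P[2]-P[3]))
g=cv2.cvtColor(T["img"],cv2.COLOR_RGB2HSV)
Q=[onz(T,*cr(p,295,170,8,300/37),68) for p in[(130,52),(105,135),(322,125),(290,205)]]
for p in Q: print(p.round(1))
d=(Q[0]+Q[1]-Q[2]-Q[3])/2;print("tape c",np.mean(Q,0),"len",np.linalg.norm(d),"yaw",np.degrees(np.arctan2(d[1],d[0])))
# colour based
def mask(s,x,y,w,h,kind):
    im=s["img"].astype(int);R,G,B=im[...,0],im[...,1],im[...,2]
    m={"red":(R>110)&(G<.55*R)&(B<.55*R),"yel":(R>110)&(G>.6*R)&(B<.45*R)}[kind]
    o=np.zeros(m.shape,bool);o[y:y+h,x:x+w]=m[y:y+h,x:x+w];return o
for s,n,b in((T,"top",(295,170,50,38)),(S,"scene",(256,172,50,37))):
    for k in("red","yel"):
        m=mask(s,*b,k);v,u=np.nonzero(m);print(n,k,m.sum(),u.mean(),v.mean(),u.min(),u.max(),v.min(),v.max())
mr=[np.array(np.nonzero(mask(s,*b,"red")))[::-1].mean(1) for s,b in((T,(295,170,50,38)),(S,(256,172,50,37)))]
print("red tri",two(T,mr[0],S,mr[1]))
# scene: bottom edges of near side: front-bottom (540,265), rear-bottom(690,240), top corners
for p in[(540,268),(692,242)]:
    print("scene z0",onz(S,*cr((p[0]-400,p[1]),256,172,8,300/37),0))
E
```

```text
[519.5 326.6  40. ]
[439.9 332.2  40. ]
[490. -28.  40.]
[411.1 -21.3  40. ]
sawn [479.69925459 329.42954267  40.        ] cap [450.54417767 -24.65134161  40.        ] len 355.2791735008779 yaw 85.29287508888356 w 79.82697518004169 79.22542140409487
[641.  147.3  68. ]
[618.6 154.   68. ]
[621.5  96.5  68. ]
[600.1 105.2  68. ]
tape c [620.31617459 125.73614398  68.        ] len 53.27223407709125 yaw 69.03830462110334
top red 10 305.4 182.0 304 308 179 186
top yel 73 320.06849315068496 189.24657534246575 310 333 177 196
scene red 15 268.53333333333336 192.46666666666667 267 270 190 195
scene yel 108 282.6296296296296 190.7314814814815 275 291 184 201
red tri (array([635.59160888, 157.01498815,  33.5883669 ]), np.float64(2.152704995262677))
scene z0 [617.64942507 154.87132868   0.        ]
scene z0 [595.58344542 107.13823671   0.        ]
```

```bash
cat >> h.py <<'E'
from scipy.spatial.transform import Rotation as Ro
def delta(X,yaw):
    q=status.sense();R=Ro.from_euler("xyz",q["tcp_rot"],degrees=True);G=Ro.from_euler("xyz",[180,0,yaw],degrees=True)
    print("delta cm",(R.inv().apply(np.array(X)-q["tool_pos"])/10).round(2),"rot",(R.inv()*G).as_rotvec().round(4))
E
python3 -m handwheel '{"series": [[[59.4,-52.5,11,0,0,-2.258,0.706],[59.4,-52.5,11,0,0,-2.258,0.706],[59.4,-52.5,11,0,0,-2.258,0.706],[59.4,-52.5,11,0,0,-2.258,0.706],[59.4,-52.5,11,0,0,-2.258,0.706],[59.4,-52.5,11,0,0,-2.258,0.706],[59.4,-52.5,11,0,0,-2.258,0.706],[59.4,-52.5,11,0,0,-2.258,0.706],[59.4,-52.5,11,0,0,-2.258,0.706],[59.4,-52.5,11,0,0,-2.258,0.706],[59.4,-52.5,11,0,0,-2.258,0.706],[59.4,-52.5,11,0,0,-2.258,0.706]]]}' 20
python3 -c "
from h import *
delta([565,200,15],156)"
```

```text
time: 1.7
tool_pos: [546.5, 155.0, 127.9]
tcp_rot: [180.0, 0.0, 155.9]
ft_force: [0.7, -1.1, 0.5]
finger_gap: 60.4
grip_force: 0.0
delta cm [ 0.15  4.86 11.29] rot [ 0.0001  0.0004 -0.0016]
```

```bash
python3 -m handwheel '{"series": [[[0,4.6,6,0,0,0,0.706],[0,4.6,11.0,0,0,0,0.706],[0,4.6,12.4,0,0,0,0.706],[0,4.6,12.5,0,0,0,0.706],[0,4.6,12.5,0,0,0,0.706]]]}'
python3 -m handwheel '{"series": [[[0,0,0.15,0,0,0,0.706],[0,0,0.3,0,0,0,0.706],[0,0,0.3,0,0,0,0.706]]]}'
```

```text
time: 2.33
tool_pos: [567.2, 194.7, 6.1]
tcp_rot: [179.9, 0.2, 155.5]
ft_force: [0.0, -0.4, 0.9]
finger_gap: 60.4
grip_force: 0.0
time: 2.7
tool_pos: [565.3, 194.7, 0.7]
tcp_rot: [180.0, 0.0, 155.5]
ft_force: [0.3, -0.5, 0.1]
finger_gap: 60.2
grip_force: 0.0
```

```bash
python3 -m handwheel '{"series": [[[0,0,0.1,0,0,0,0.706],[0,0,0.2,0,0,0,0.706],[0,0,0.2,0,0,0,0.706]]]}'
```

```text
time: 3.08
tool_pos: [564.9, 194.8, -2.0]
tcp_rot: [-180.0, -0.0, 155.6]
ft_force: [0.4, -1.0, -0.8]
finger_gap: 60.1
grip_force: 0.0
```

```bash
python3 -m handwheel '{"series": [[[0,0,0.1,0,0,0,0.706],[0,0,0.2,0,0,0,0.706],[0,0,0.2,0,0,0,0.706]]]}'
```

```text
time: 3.45
tool_pos: [564.9, 194.8, -4.0]
tcp_rot: [-180.0, -0.0, 155.5]
ft_force: [0.1, 0.3, 0.7]
finger_gap: 60.0
grip_force: 0.0
```

```bash
python3 -m handwheel '{"series": [[[0,0,0.1,0,0,0,0.706],[0,0,0.1,0,0,0,0.706]]]}'; python3 -m handwheel '{"series": [[[0,0,0.1,0,0,0,0.706],[0,0,0.1,0,0,0,0.706]]]}'
```

```text
time: 3.7
tool_pos: [565.0, 194.8, -4.9]
tcp_rot: [-180.0, -0.0, 155.5]
ft_force: [0.4, 1.2, -0.0]
finger_gap: 60.1
grip_force: 0.0
time: 3.95
tool_pos: [565.1, 194.8, -5.1]
tcp_rot: [-180.0, -0.0, 155.5]
ft_force: [-2.9, -1.3, 6.8]
finger_gap: 60.2
grip_force: 3.2
```

```bash
python3 -m handwheel '{"series": [[[0,0,-6,0,0,0,0.92],[0,0,-12,0,0,0,0.92],[0,0,-12,0,0,0,0.92]]]}' 
python3 -c "
from h import *
delta([620.5,125.5,40],156)"
```

```text
time: 4.32
tool_pos: [569.6, 196.0, 121.5]
tcp_rot: [179.6, 0.5, 155.5]
ft_force: [0.9, 0.2, 0.0]
finger_gap: 78.6
grip_force: 0.0
delta cm [-7.47 -4.37  8.19] rot [ 0.0074  0.0094 -0.0079]
```

```bash
python3 -m handwheel '{"series": [[[-4,-2,0,0,0,0,0.92],[-7.8,-4.1,0,0,0,-0.01,0.92],[-7.8,-4.1,0,0,0,-0.01,0.92],[-7.8,-4.1,0,0,0,-0.01,0.92]]]}' 
python3 - <<'E'
from h import *
delta([620.5,125.5,38.5],156)
A=np.zeros((600,800,3),np.uint8)
for i,(n,X) in enumerate((("top",[620,125,60]),("scene",[620,125,60]))):
    s=eyes.snapshot(n);u,v=proj(s,np.array(X)).astype(int);c=s["img"][v-50:v+50,u-33:u+33]
    A[:,i*400:i*400+400]=cv2.resize(c[...,::-1],(400,600),interpolation=cv2.INTER_NEAREST);print(n,u-33,v-50)
cv2.imwrite("pics/c2.png",A)
E
```

```text
time: 4.82
tool_pos: [618.4, 125.3, 113.2]
tcp_rot: [-180.0, -0.1, 156.1]
ft_force: [0.2, 0.2, 1.0]
finger_gap: 78.7
grip_force: 0.0
delta cm [-0.19  0.11  7.47] rot [-0.0004 -0.0015  0.0014]
top 288 136
scene 248 133
```

View pics/c2.png

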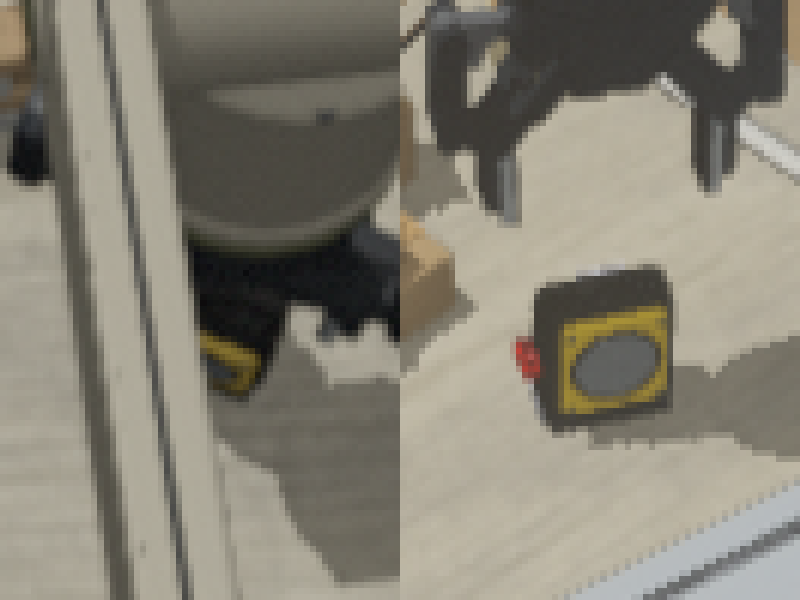

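The fingers straddle the tape: tips at crop (508,215) and (712,185), case at (605,350) between them. Now I'll descend and grip.

```bash
python3 -m handwheel '{"series": [[[-0.2,0.1,3,0,0,0,0.92],[-0.2,0.1,6,0,0,0,0.92],[-0.2,0.1,7.4,0,0,0,0.92],[-0.2,0.1,7.4,0,0,0,0.92],[-0.2,0.1,7.4,0,0,0,0.92]]]}' 25
python3 -m handwheel '{"series": [[[0,0,0,0,0,0,0.8],[0,0,0,0,0,0,0.6],[0,0,0,0,0,0,0.6],[0,0,0,0,0,0,0.6]]]}' 25
```

```text
time: 5.55
tool_pos: [622.2, 125.7, 41.7]
tcp_rot: [179.9, 0.1, 156.1]
ft_force: [0.1, 0.7, -0.1]
finger_gap: 78.5
grip_force: 0.0
time: 6.05
tool_pos: [622.2, 125.3, 41.8]
tcp_rot: [179.9, 0.1, 156.1]
ft_force: [-2.4, -1.1, 6.5]
finger_gap: 59.7
grip_force: 27.2
```

```bash
python3 -m handwheel '{"series": [[[0,0,-0.5,0,0,0,0.6],[0,0,-3,0,0,0,0.6],[0,0,-7,0,0,0,0.6],[3,1.6,-10.3,0,0,0,0.6],[7,3.6,-10.3,0,0,-0.1,0.6],[11,5.7,-10.3,0,0,-0.2,0.6],[15,7.9,-10.3,0,0,-0.3,0.6],[18.5,9.7,-10.3,0,0,-0.335,0.6],[20.5,10.8,-10.3,0,0,-0.335,0.6],[20.5,10.8,-10.3,0,0,-0.335,0.6],[20.5,10.8,-10.3,0,0,-0.335,0.6]]]}' 40
python3 - <<'E'
from h import *
q=status.sense();p=q["tool_pos"];print(p,q["tcp_rot"])
delta([477.9,307.5,83.3],175.3)
A=np.zeros((600,800,3),np.uint8)
for i,n in enumerate(("top","scene")):
    s=eyes.snapshot(n);u,v=proj(s,p+[0,0,20]).astype(int);c=s["img"][v-50:v+70,u-40:u+40]
    A[:,i*400:i*400+400]=cv2.resize(c[...,::-1],(400,600),interpolation=cv2.INTER_NEAREST);print(n,u-40,v-50)
cv2.imwrite("pics/c3.png",A)
E
```

```text
time: 7.42
tool_pos: [477.6, 306.5, 142.9]
tcp_rot: [-180.0, -0.0, 175.3]
ft_force: [-0.4, 0.1, -5.2]
finger_gap: 59.1
grip_force: 45.2
[477.60271296 306.53234258 142.87995976] [-1.79959357e+02 -2.04026159e-02  1.75315772e+02]
delta cm [-0.02  0.1   5.96] rot [-0.0007 -0.0004  0.0003]
top 188 197
scene 214 172
```

View pics/c3.png

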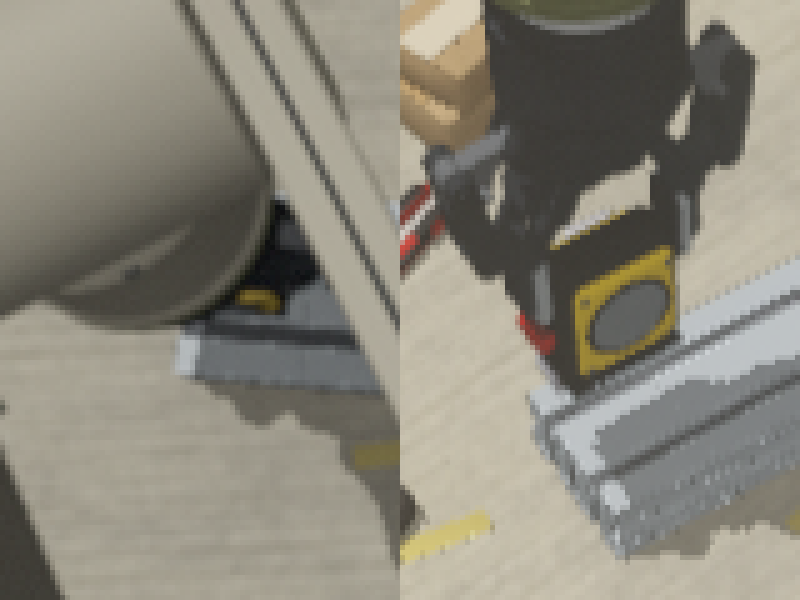

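The tape is upright in the grip, lock tab towards the sawn end (scene crop (537,330), sawn end corner at (535,395)). I'll lower it with the mouth about 11 mm past the end.

```bash
python3 -m handwheel '{"series": [[[0,0.4,2,0,0,0,0.6],[0,0.4,4.5,0,0,0,0.6],[0,0.4,5.4,0,0,0,0.6],[0,0.4,5.6,0,0,0,0.6],[0,0.4,5.6,0,0,0,0.6],[0,0.4,5.6,0,0,0,0.6]]]}' 
python3 -m handwheel '{"series": [[[0,0,0.1,0,0,0,0.6],[0,0,0.1,0,0,0,0.6]]]}'
python3 -m handwheel '{"series": [[[0,0,0.1,0,0,0,0.6],[0,0,0.1,0,0,0,0.6]]]}'
```

```text
time: 8.28
tool_pos: [478.7, 311.4, 88.3]
tcp_rot: [179.9, 0.1, 175.3]
ft_force: [0.6, -1.0, -3.3]
finger_gap: 59.2
grip_force: 45.5
time: 8.52
tool_pos: [478.0, 311.1, 86.5]
tcp_rot: [180.0, 0.0, 175.3]
ft_force: [0.3, -0.4, -6.3]
finger_gap: 58.9
grip_force: 45.2
time: 8.78
tool_pos: [477.8, 311.0, 85.1]
tcp_rot: [-180.0, -0.0, 175.3]
ft_force: [-0.5, 1.0, -3.8]
finger_gap: 59.3
grip_force: 45.4
```

```bash
python3 -m handwheel '{"series": [[[0,0,0.08,0,0,0,0.6],[0,0,0.08,0,0,0,0.6]]]}'
python3 -m handwheel '{"series": [[[0,0,0.08,0,0,0,0.6],[0,0,0.08,0,0,0,0.6]]]}'
```

```text
time: 9.02
tool_pos: [477.9, 311.0, 84.3]
tcp_rot: [-180.0, -0.0, 175.3]
ft_force: [1.0, 0.3, -3.3]
finger_gap: 59.2
grip_force: 45.6
time: 9.28
tool_pos: [477.9, 311.0, 83.5]
tcp_rot: [-180.0, -0.0, 175.3]
ft_force: [-0.9, -0.5, -4.2]
finger_gap: 59.1
grip_force: 45.5
```

```bash
python3 -m handwheel '{"series": [[[0,0,0.08,0,0,0,0.6],[0,-0.4,0.08,0,0,0,0.6],[0,-0.8,0.08,0,0,0,0.6],[0,-0.8,0.08,0,0,0,0.6]]]}'
python3 -m handwheel '{"series": [[[0,-0.2,0,0,0,0,0.6],[0,-0.2,0,0,0,0,0.6]]]}'
python3 -m handwheel '{"series": [[[0,-0.2,0,0,0,0,0.6],[0,-0.2,0,0,0,0,0.6]]]}'
python3 -m handwheel '{"series": [[[0,-0.2,0,0,0,0,0.6],[0,-0.2,0,0,0,0,0.6]]]}'
```

```text
time: 9.78
tool_pos: [477.3, 302.7, 82.8]
tcp_rot: [-180.0, -0.0, 175.3]
ft_force: [-0.0, -0.0, -4.5]
finger_gap: 59.4
grip_force: 45.3
time: 10.02
tool_pos: [477.2, 301.1, 83.0]
tcp_rot: [180.0, 0.0, 175.3]
ft_force: [-0.5, 1.2, -4.0]
finger_gap: 59.4
grip_force: 45.4
time: 10.28
tool_pos: [477.2, 299.6, 83.1]
tcp_rot: [179.9, 0.0, 175.3]
ft_force: [0.9, 4.1, -3.1]
finger_gap: 59.2
grip_force: 45.4
time: 10.52
tool_pos: [476.9, 297.1, 82.9]
tcp_rot: [180.0, 0.0, 175.3]
ft_force: [1.4, 3.7, -3.6]
finger_gap: 59.3
grip_force: 45.4
```

Spring force appeared at TCP y ≈ 300.4, so the mouth was at y ≈ 330.3, which agrees with the sawn end seen by eye (329.4). I'll draw back now.

```bash
python3 -m handwheel '{"series": [[[0,-0.6,0,0,0,0,0.6],[0,-1.6,0,0,0,0,0.6],[0,-2.8,0,0,0,0,0.6],[0,-4,0,0,0,0,0.6],[0,-4.4,0,0,0,0,0.6],[0,-4.4,0,0,0,0,0.6],[0,-4.4,0,0,0,0,0.6],[0,-4.4,0,0,0,0,0.6]]]}'
```

```text
time: 11.52
tool_pos: [473.2, 253.5, 82.8]
tcp_rot: [180.0, 0.0, 175.3]
ft_force: [2.9, 3.4, -3.7]
finger_gap: 59.3
grip_force: 45.1
```

```bash
python3 -m handwheel '{"series": [[[0,-1,0,0,0,0,0.6],[0,-2.4,0,0,0,0,0.6],[0,-4,0,0,0,0,0.6],[0,-5.6,0,0,0,0,0.6],[0,-7.2,0,0,0,0,0.6],[0,-8.8,0,0,0,0,0.6],[0,-10.4,0,0,0,0,0.6],[0,-12,0,0,0,0,0.6],[0,-13.4,0,0,0,0,0.6],[0,-14.4,0,0,0,0,0.6],[0,-14.8,0,0,0,0,0.6],[0,-14.8,0,0,0,0,0.6]]]}'; python3 -c "
from h import *
delta([461,98,83],175.3)"
```

```text
time: 13.02
tool_pos: [461.0, 105.7, 82.8]
tcp_rot: [180.0, -0.0, 175.3]
ft_force: [2.9, 4.2, -3.6]
finger_gap: 59.4
grip_force: 44.6
delta cm [-0.06 -0.77 -0.02] rot [ 0.0002 -0.0001 -0.0003]
```

```bash
python3 - <<'E'
from h import *
A=np.zeros((600,800,3),np.uint8)
T=eyes.snapshot("top");S=eyes.snapshot("scene")
A[:300]=cv2.resize(T["img"][225:300,210:410,::-1],(800,300),interpolation=cv2.INTER_NEAREST)
A[300:]=cv2.resize(S["img"][205:280,220:420,::-1],(800,300),interpolation=cv2.INTER_NEAREST)
cv2.imwrite("pics/c4.png",A)
E
```

```text
(no output)
```

View pics/c4.png

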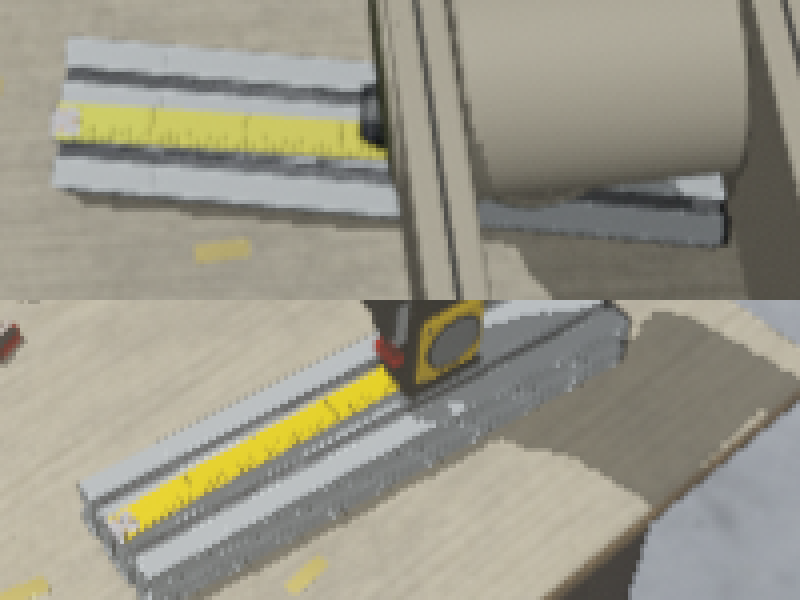

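The blade is hooked over the sawn end (top crop (65,120)), the case is upright, and the profile corners haven't moved. Next: the last few millimetres, then seat the case.

```bash
python3 -m handwheel '{"series": [[[0,-0.3,0,0,0,0,0.6],[0,-0.67,0,0,0,0,0.6],[0,-0.67,0,0,0,0,0.6],[0,-0.67,0.08,0,0,0,0.6],[0,-0.67,0.08,0,0,0,0.6]]]}';python3 -m handwheel '{"series": [[[0,0,0.05,0,0,0,0.6],[0,0,0.05,0,0,0,0.6]]]}';python3 -m handwheel '{"series": [[[0,0,0.05,0,0,0,0.6],[0,0,0.05,0,0,0,0.6]]]}'
```

```text
time: 13.75
tool_pos: [460.5, 99.3, 81.9]
tcp_rot: [180.0, -0.0, 175.3]
ft_force: [3.3, 4.1, -3.5]
finger_gap: 58.8
grip_force: 44.7
time: 14.0
tool_pos: [460.7, 99.3, 81.9]
tcp_rot: [180.0, 0.0, 175.3]
ft_force: [0.8, 4.2, 1.4]
finger_gap: 59.6
grip_force: 45.1
time: 14.25
tool_pos: [460.8, 99.3, 81.8]
tcp_rot: [180.0, 0.0, 175.3]
ft_force: [-1.2, 4.5, 7.5]
finger_gap: 58.9
grip_force: 45.8
```

```bash
python3 -m handwheel '{"series": [[[0,0,-0.05,0,0,0,0.6],[0,-0.05,-0.07,0,0,0,0.72],[0,-0.1,-0.07,0,0,0,0.75],[0,-0.1,-0.07,0,0,0,0.75],[0,-0.1,-0.07,0,0,0,0.75]]]}'
```

```text
time: 14.88
tool_pos: [460.3, 98.2, 81.6]
tcp_rot: [180.0, -0.0, 175.4]
ft_force: [1.1, 5.9, -0.9]
finger_gap: 63.7
grip_force: 2.9
```

```bash
python3 -m handwheel '{"series": [[[0,0,0.2,0,0,0,0.75],[0,0,0.4,0,0,0,0.75],[0,0,0.6,0,0,0,0.75],[0,0,0.6,0,0,0,0.75]]]}';python3 -m handwheel '{"series": [[[0,0,0.1,0,0,0,0.75],[0,0,0.2,0,0,0,0.75]]]}';python3 -m handwheel '{"series": [[[0,0,0.1,0,0,0,0.75],[0,0,0.2,0,0,0,0.75]]]}'
```

```text
time: 15.38
tool_pos: [460.8, 98.4, 76.2]
tcp_rot: [180.0, 0.0, 175.4]
ft_force: [-0.1, 5.8, 3.9]
finger_gap: 63.8
grip_force: 3.0
time: 15.62
tool_pos: [460.9, 98.4, 74.4]
tcp_rot: [180.0, 0.1, 175.4]
ft_force: [0.0, 7.2, 4.5]
finger_gap: 64.2
grip_force: 3.2
time: 15.88
tool_pos: [461.1, 98.6, 72.7]
tcp_rot: [179.9, 0.1, 175.4]
ft_force: [-1.8, 7.8, 9.6]
finger_gap: 64.0
grip_force: 5.3
```

```bash
python3 -m handwheel '{"series": [[[0,0,0.1,0,0,0,0.75],[0,0,0.2,0,0,0,0.75]]]}';python3 -m handwheel '{"series": [[[0,0,0.1,0,0,0,0.75],[0,0,0.2,0,0,0,0.75]]]}'
```

```text
time: 16.12
tool_pos: [461.1, 98.6, 70.9]
tcp_rot: [180.0, 0.1, 175.4]
ft_force: [-2.5, 7.4, 8.9]
finger_gap: 64.0
grip_force: 5.3
time: 16.38
tool_pos: [461.1, 98.6, 68.8]
tcp_rot: [179.9, 0.1, 175.4]
ft_force: [-1.6, 6.8, 9.7]
finger_gap: 64.0
grip_force: 5.3
```

Steady at about 9 N, as expected for the lock sliding.

```bash
python3 -m handwheel '{"series": [[[0,0,0.1,0,0,0,0.75],[0,0,0.2,0,0,0,0.75]]]}';python3 -m handwheel '{"series": [[[0,0,0.1,0,0,0,0.75],[0,0,0.15,0,0,0,0.75]]]}'
```

```text
time: 16.62
tool_pos: [461.1, 98.6, 66.9]
tcp_rot: [179.9, 0.1, 175.4]
ft_force: [-2.9, 7.3, 9.9]
finger_gap: 63.8
grip_force: 5.5
time: 16.88
tool_pos: [461.1, 98.6, 65.4]
tcp_rot: [179.9, 0.1, 175.4]
ft_force: [-2.4, 6.8, 10.2]
finger_gap: 64.0
grip_force: 5.7
```

```bash
python3 -m handwheel '{"series": [[[0,0,0.05,0,0,0,0.75],[0,0,0.05,0,0,0,0.75]]]}'
```

```text
time: 17.12
tool_pos: [461.1, 98.7, 64.9]
tcp_rot: [179.9, 0.1, 175.4]
ft_force: [-2.0, 7.4, 10.0]
finger_gap: 63.8
grip_force: 5.7
```

```bash
python3 -m handwheel '{"series": [[[0,0,0.06,0,0,0,0.75],[0,0,0.06,0,0,0,0.75]]]}'
```

```text
time: 17.38
tool_pos: [461.1, 98.7, 64.3]
tcp_rot: [179.9, 0.1, 175.4]
ft_force: [-2.9, 7.2, 9.9]
finger_gap: 64.3
grip_force: 5.8
```

```bash
python3 -m handwheel '{"series": [[[0,0,0.05,0,0,0,0.75],[0,0,0.05,0,0,0,0.75]]]}'
```

```text
time: 17.62
tool_pos: [461.1, 98.7, 63.9]
tcp_rot: [179.9, 0.1, 175.4]
ft_force: [-2.3, 6.4, 10.1]
finger_gap: 64.0
grip_force: 5.9
```

Still sliding. I'll continue in half-millimetre steps until the force rises at the stop.

```bash
python3 -m handwheel '{"series": [[[0,0,0.05,0,0,0,0.75],[0,0,0.05,0,0,0,0.75]]]}'
```

```text
time: 17.88
tool_pos: [461.1, 98.7, 63.6]
tcp_rot: [179.9, 0.1, 175.4]
ft_force: [-4.3, 6.9, 13.2]
finger_gap: 64.2
grip_force: 7.6
```

```bash
python3 -m handwheel '{"series": [[[0,0,0.04,0,0,0,0.75],[0,0,0.04,0,0,0,0.75]]]}'
```

```text
time: 18.12
tool_pos: [461.3, 98.7, 63.6]
tcp_rot: [179.9, 0.1, 175.4]
ft_force: [-5.5, 6.3, 15.3]
finger_gap: 64.0
grip_force: 8.6
```

The stop is reached: z no longer moves and the force rises to 15 N. Now I'll release.

```bash
python3 -m handwheel '{"series": [[[0,0,-0.08,0,0,0,0.75],[0,0,-0.1,0,0,0,0.8],[0,0,-0.1,0,0,0,0.9],[0,0,-0.1,0,0,0,0.97],[0,0,-0.1,0,0,0,0.97],[0,0,-0.1,0,0,0,0.97]]]}';python3 -m handwheel '{"series": [[[0,0,-1,0,0,0,0.97],[0,0,-4,0,0,0,0.97],[0,0,-9,0,0,0,0.97],[0,0,-14,0,0,0,0.97],[-8,-10,-18,0,0,0,0.97],[-8,-14,-18,0,0,0,0.97],[-8,-20,-18,0,0,0,0.97],[-8,-25,-18,0,0,0,0.97],[-8,-25,-18,0,0,0,0.97],[-8,-25,-18,0,0,0,0.97]]]}'
python3 - <<'E'
from h import *
A=np.zeros((600,800,3),np.uint8)
T=eyes.snapshot("top");S=eyes.snapshot("scene")
A[:300]=cv2.resize(T["img"][225:300,210:410,::-1],(800,300),interpolation=cv2.INTER_NEAREST)
A[300:]=cv2.resize(S["img"][180:280,220:420,::-1][:75+25],(600,300),interpolation=cv2.INTER_NEAREST) if 0 else cv2.resize(S["img"][180:255,260:460,::-1],(800,300),interpolation=cv2.INTER_NEAREST)
cv2.imwrite("pics/c5.png",A)
E
```

```text
time: 18.88
tool_pos: [460.4, 98.0, 62.6]
tcp_rot: [-180.0, -0.0, 175.3]
ft_force: [-0.4, -0.0, 1.1]
finger_gap: 82.8
grip_force: 0.0
time: 20.12
tool_pos: [519.6, -159.5, 243.4]
tcp_rot: [-180.0, 0.0, 175.1]
ft_force: [0.2, 0.1, 0.0]
finger_gap: 83.2
grip_force: 0.0
```

View pics/c5.png

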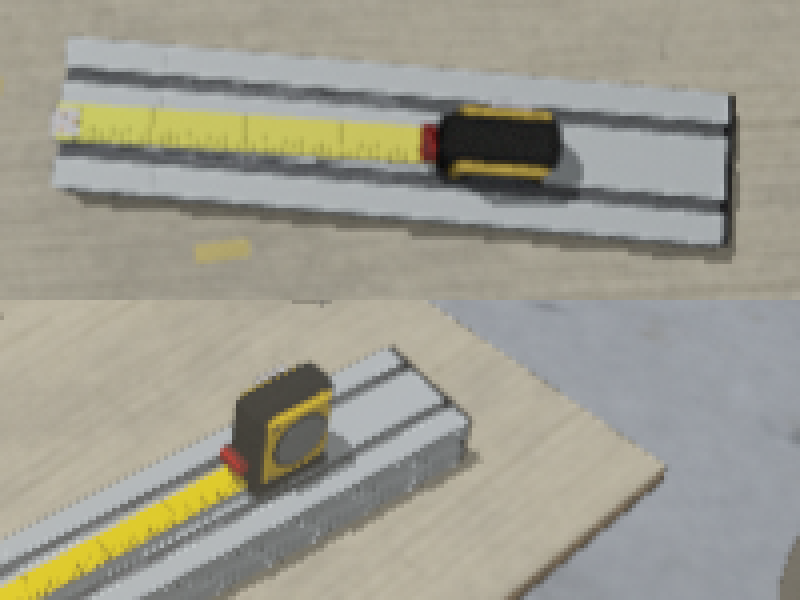

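The tape stands upright and locked, case front at top crop x ≈ 439, hook at the sawn end (65,120), profile corners unchanged. One check of the reading and lock height before handing in.

```bash
python3 - <<'E'
from h import *
T=eyes.snapshot("top");S=eyes.snapshot("scene");c=[]
for s,(x,y,w,h) in((T,(305,245,30,30)),(S,(305,285,40,40)),):
    if s is S:x,y,w,h=305,280-75,40,30
    im=s["img"].astype(int);R,G,B=im[...,0],im[...,1],im[...,2];m=(R>100)&(G<.5*R)&(B<.5*R)
    v,u=np.nonzero(m[y:y+h,x:x+w]);print(len(u));c.append((u.mean()+x,v.mean()+y))
P,e=two(T,c[0],S,c[1]);u=np.array([.0821,.9966,0]);hk=np.array([479.7,330.3,40])
print(c,P,e,"reading",(hk-P)@u+4.5, "joint est z tab",P[2]-40)
E
```

```text
16
14
[(np.float64(316.8125), np.float64(259.6875)), (np.float64(317.5), np.float64(219.57142857142858))] [463.94416893 135.7098776   63.80334897] 0.7856458760558397 reading 199.72206971312548 joint est z tab 23.80334897130689
```

```bash
python3 -c "
from bench import r
print(r.hand_in())"
```

```text
the job is handed in; nothing more can be done
None
```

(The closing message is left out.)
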